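# Change over the load of a drawer-type sample warmer, isolated at its rocker switch

### The arm

A 7-joint arm with a two-finger parallel gripper is mounted at the origin on a cart in front of the work surface, level with it; the furniture and walls round the work are solid. World frame = base frame: x ahead of the robot, y to its left, z up, the work surface at z = 0. Lengths are in m, angles in rad, forces in N, time in s.
With the tool pointing down it reaches from about 0.425 to 0.95 m from the base axis. Payload 4.7 kg.
Tool frame: the origin (TCP) lies on the centre line of the jaws, within the pads' length; the fingertips stand robot.nose_length ahead of it and the grasp point (between the pads) lies 8 mm behind it (robot.nose_length is the distance from the TCP to the fingertips, in m); z points along the fingers, x is the direction in which the jaws open and shut, and the axes are right-handed (so a half turn about z gives the same grasp; the last joint's range is limited). The gripper opens to 85 mm and grips with 20 to 120 N. Pads are 22 mm wide; open, the fingers measure 114 mm over their backs; the gripper's body (76 mm by 85 mm) begins 54 mm behind the grasp point. The pads swing forward as they close: fully open they stand 13 mm farther back than shut.
Start: joints at [-1.274, 0.469, -0.049, 1.532, 0.024, 1.141, -0.082], TCP at [0.216, 0.64, 0.242] pointing down, gripper open.
Joint ranges: [-2.59, 2.59], [-0.33, 1.99], [-1.39, 1.29], [0.1, 2.45], [-1.04, 4.18], [0.21, 1.99], [-2.66, 2.66]. Speed limits (rad/s): [2.57, 2.57, 3.14, 3.14, 3.14, 3.14, 3.14].

### API

Orientations are given as [roll, pitch, yaw] about the fixed x, y, z axes, in that order (R = Rz(yaw) Ry(pitch) Rx(roll)).
In Python, from plant import robot gives the robot as it stands. Calls block until the motion is done:
- robot.goto(position, orientation): joint-space move of the TCP to a pose.
- robot.move_straight(position, vel=0.15, attitude=None, contact_N=None): straight line of the TCP; attitude=None keeps the orientation; vel is the mean speed in m/s. With contact_N (N) it stops when the force on the tool has changed by that much, and returns True; else False.
- robot.move_joints(angles): joint-space move.
- robot.grip(opening, strength=None): opening from 0.0 (shut) to 1.0 (fully open); strength is the grip in N (None keeps the last); returns when the fingers have stopped.
- robot.sleep(seconds).
- robot.inverse_kinematics(position, orientation): joint angles nearest the present ones, or None.
- robot.sense(): the state.
- robot.grab_frame(name): name is "scene" or "side" or "wrist"; returns a dict with "image" (420x560x3 uint8, red, green, blue), "range_z" (420x560 float32, m along the optical axis (not along the pixel's ray), 0 where there is no reading), "fx", "fy", "cx", "cy" (pixels), "R" (3x3) and "t" (3): a world point X has camera coordinates R X + t. Camera axes: x right, y down, z forward; pixel columns grow to the right and rows downward; lengths in m; the calibration is good to about 2 mm. A picture is of the moment at which its call begins.
A pose or a line that the arm cannot do raises robot.IKError and nothing moves.
- robot.close_job(): hands the job in, once; it reports no verdict.
The state is a dict: "t": time; "joint_pos": joint angles; "joint_velocities": joint speeds; "effort": joint torques, N m; "tcp_pos": TCP position; "tcp_rot": TCP orientation; "wrist_force": force on the tool from outside, world axes, zero at the start; "torque": the same for the moment, N m; "opening": opening from 0.0 (shut) to 1.0 (fully open).
Only numpy, scipy, OpenCV 4.12 (cv2) and the standard library are available. Lean on these libraries where they do the work, as an engineer would, in place of code of your own. Each camera call takes 0.05 s, during which the arm holds its last target.

### The job

The warming run is finished: press the warmer's red rocker over to off before you touch any tube or jar, then take each teal-capped tube out of the open drawer and stand it upright on the steel tray, and stand each white-capped amber jar from the table upright in the drawer, one to a compartment. When everything is loaded, push the drawer fully home, without slamming it, until it snaps in at its catch, and press the rocker over to on again. Leave the beaker, tip box and tape roll where they are.

Things in the scene. Friction and masses are not known exactly. Their poses are not given: they have to be found in the camera images.
- warmer: the white warming cabinet, fixed: 170 mm deep (x), 256 mm wide (y), 160 mm high; origin under its centre, x points to its back, z up. The red rocker switch is on its top, on the left seen from the robot, in a black frame 166 mm high. The drawer comes out at its front
- mains (a joint): the red rocker switch, 43 mm long (along the warmer's x), 30 mm wide, in rad: 0 = off (front half, white ring, down), 0.40 = on (rear half, white bar, down). Sprung over centre: pressed at the raised end with 2 to 4 N it passes the middle (0.20), snaps over and stays. It starts on
- rocker_off_end (a point): point on the top face of the rocker's front half, 15 mm from the pivot: press here to switch off. About 176 mm above the table while raised (on), 170 mm when pressed down (off)
- rocker_on_end (a point): point on the top face of the rocker's rear half, 15 mm from the pivot: press here to switch on. About 176 mm above the table while raised (off), 170 mm when pressed down (on)
- drawer (a joint): how far the drawer stands open, m: 0 = home, 0.13 = fully open (starts at 0.118 to 0.13). Friction 1.5 N; 8 mm before home it meets a sprung catch (5 to 7 N), 6 mm before home the catch snaps over and pulls it in. Its grey front panel is 15 mm thick, 244 mm wide, its top 125 mm above the table, its back 50 mm in front of the middle of the compartments
- drawer_grip (a point): middle of the front face of the drawer's black pull bar, 103 mm above the table; the bar is 130 mm wide, 12 mm high and stands 20 mm out from the front panel. Push here along +x of point drawer_floor to close. Axes as drawer_floor
- drawer_floor (a point): middle of the floor of the drawer's three compartments, 18 mm above the table. x points into the warmer (the closing direction), y to the left seen from the robot, z up. The compartments lie side by side along y, 70 mm apart, each 66 mm wide (y) and 100 mm long (x), with 4 mm walls 30 mm high
- bay_1 (a point): middle of the floor of the left compartment (y = +70 mm in drawer_floor)
- bay_2 (a point): middle of the floor of the middle compartment
- bay_3 (a point): middle of the floor of the right compartment (y = -70 mm in drawer_floor)
- tray_center (a point): middle of the inner floor, 3 mm above the table, of the steel cooling tray: 120 mm (its x) by 180 mm (its y) outside, rim 16 mm high, walls 3 mm. In front of it stands a fixed wire rack of other teal-capped tubes, 105 mm high, which are no part of the job
- tube_A_mid (a point): centre, half-way up, of a finished sample tube standing in a compartment of the drawer: clear body 34 mm across, 94 mm tall, teal screw cap 41 mm across from 75 to 94 mm above its foot, 60 g; z is its axis, up. May be absent (two or three of the three tubes are there)
- tube_B_mid (a point): centre, half-way up, of a finished sample tube standing in a compartment of the drawer: clear body 34 mm across, 94 mm tall, teal screw cap 41 mm across from 75 to 94 mm above its foot, 60 g; z is its axis, up. May be absent (two or three of the three tubes are there)
- tube_C_mid (a point): centre, half-way up, of a finished sample tube standing in a compartment of the drawer: clear body 34 mm across, 94 mm tall, teal screw cap 41 mm across from 75 to 94 mm above its foot, 60 g; z is its axis, up. May be absent (two or three of the three tubes are there)
- jar_A_mid (a point): centre, half-way up, of a squat amber glass jar standing on the table: body 52 mm across up to 39 mm above its foot, shoulder to 43 mm, above that a white screw cap 38 mm across up to 62 mm, 110 g; z is its axis, up. May be absent (two or three of the four jars are there)
- jar_B_mid (a point): centre, half-way up, of a squat amber glass jar standing on the table: body 52 mm across up to 39 mm above its foot, shoulder to 43 mm, above that a white screw cap 38 mm across up to 62 mm, 110 g; z is its axis, up. May be absent (two or three of the four jars are there)
- jar_C_mid (a point): centre, half-way up, of a squat amber glass jar standing on the table: body 52 mm across up to 39 mm above its foot, shoulder to 43 mm, above that a white screw cap 38 mm across up to 62 mm, 110 g; z is its axis, up. May be absent (two or three of the four jars are there)
- jar_D_mid (a point): centre, half-way up, of a squat amber glass jar standing on the table: body 52 mm across up to 39 mm above its foot, shoulder to 43 mm, above that a white screw cap 38 mm across up to 62 mm, 110 g; z is its axis, up. May be absent (two or three of the four jars are there)
- tip_box: blue tip box with open lid, 90 x 116 mm; bystander, origin under its centre
- tape_roll: roll of brown tape, 84 mm across, 18 mm high; bystander, origin under its centre
- beaker: glass beaker, 76 mm across, 85 mm high; bystander, origin under its centre
Mind the look-alikes: they are no part of the job. Leave any blue or green look-alike of the part that bears jar_A_mid alone.

How it is judged:
On the way, in this order (a step that is already met when the one before it is completed fails the run):
1. the rocker is switched off (value of joint mains below 0.06 rad), for 0.2 s.
2. every tube stands upright on the steel tray and every jar stands upright in the drawer (x of tube_A_mid in the frame of tray_center between -0.055 and 0.055 m and y of tube_A_mid in the frame of tray_center between -0.085 and 0.085 m and z of tube_A_mid in the frame of tray_center between 0.038 and 0.056 m and angle between each of tube_A_mid, tube_B_mid, tube_C_mid, jar_A_mid, jar_B_mid, jar_C_mid, jar_D_mid's own z axis and vertical below 0.15 rad and x of tube_B_mid in the frame of tray_center between -0.055 and 0.055 m and y of tube_B_mid in the frame of tray_center between -0.085 and 0.085 m and z of tube_B_mid in the frame of tray_center between 0.038 and 0.056 m and x of tube_C_mid in the frame of tray_center between -0.055 and 0.055 m and y of tube_C_mid in the frame of tray_center between -0.085 and 0.085 m and z of tube_C_mid in the frame of tray_center between 0.038 and 0.056 m and x of jar_A_mid in the frame of drawer_floor between -0.05 and 0.05 m and y of jar_A_mid in the frame of drawer_floor between -0.105 and 0.105 m and z of jar_A_mid in the frame of drawer_floor between 0.022 and 0.04 m and x of jar_B_mid in the frame of drawer_floor between -0.05 and 0.05 m and y of jar_B_mid in the frame of drawer_floor between -0.105 and 0.105 m and z of jar_B_mid in the frame of drawer_floor between 0.022 and 0.04 m and x of jar_C_mid in the frame of drawer_floor between -0.05 and 0.05 m and y of jar_C_mid in the frame of drawer_floor between -0.105 and 0.105 m and z of jar_C_mid in the frame of drawer_floor between 0.022 and 0.04 m and x of jar_D_mid in the frame of drawer_floor between -0.05 and 0.05 m and y of jar_D_mid in the frame of drawer_floor between -0.105 and 0.105 m and z of jar_D_mid in the frame of drawer_floor between 0.022 and 0.04 m), for 0.3 s.
3. the drawer is pushed fully home (all of step 2 and value of joint drawer below 0.003 m), for 0.3 s.
4. the rocker is switched on again (value of joint drawer below 0.003 m and value of joint mains above 0.34 rad), for 0.2 s.
At the end, for the whole second after the job is handed in: Every tube that is there stands upright (within 0.15 rad) on the floor of the steel tray; every jar that is there stands upright (within 0.15 rad) on the drawer's floor in the compartments; the drawer is home within 3 mm and at rest; the rocker is on (all of step 2 and all of step 4 and velocity of joint drawer below 0.02 m/s); the robot touches nothing.
It fails at once if a tube or jar is touched by the fingers while the rocker is on (value of joint mains above 0.3 rad and (contact force between the fingers and tube_A above 0.5 N or contact force between the fingers and tube_B above 0.5 N or contact force between the fingers and tube_C above 0.5 N or contact force between the fingers and jar_A above 0.5 N or contact force between the fingers and jar_B above 0.5 N or contact force between the fingers and jar_C above 0.5 N or contact force between the fingers and jar_D above 0.5 N)).
It fails at once if the drawer is slammed (faster than 0.45 m/s inwards) (velocity of joint drawer below -0.45 m/s).
It fails at once if the beaker, tip box or tape roll is moved more than 40 mm or the beaker knocked over (distance of any of tip_box, tape_roll, beaker from where it was at the start of the episode above 0.04 m or angle between beaker's own z axis and vertical above 0.5 rad).
Of tube_A, tube_B, tube_C only 2 to 3 are there at a start; the rules pass over those that are not, and their reading is None.
Of jar_A, jar_B, jar_C, jar_D only 2 to 3 are there at a start; the rules pass over those that are not, and their reading is None.
At some moment in a run one of jar_A, jar_B, jar_C, jar_D may be knocked a few centimetres aside while the robot is not near it.
It also fails if it takes over 210 s, if anything falls off the work surface, if the arm or the gripper's body presses on something with over 40 N, if the wrist force passes 120 N, or if a joint passes its speed limit or range.

## Working session

There is one attempt and no reset: what is moved stays moved. The work goes in short steps, each a Python script; the robot and the scene stay as the last script left them, time stands still between calls to the robot, and variables do not carry over. Pictures are saved under pics/ and viewed, and the job is handed in when it is done.

```bash
ls; mkdir -p pics
python3 - <<'E'
from plant import robot
import cv2,pickle
s=robot.sense();print(s, robot.nose_length)
for n in ["scene","side","wrist"]:
    f=robot.grab_frame(n); pickle.dump(f,open(f'/tmp/{n}.pkl','wb'))
    cv2.imwrite(f'pics/{n}0.png',f['image'][:,:,::-1]); print(n,f['fx'],f['R'],f['t'])
E
```

```text
pics
{'t': 0.0, 'joint_pos': array([-1.27390457,  0.46940208, -0.04858623,  1.53370073,  0.02409908,
        1.14100049, -0.08232406]), 'joint_velocities': array([-2.97972458e-05,  9.37667050e-04, -1.32869867e-03, -1.46758257e-03,
       -1.88656513e-04, -1.15719537e-03,  4.40484793e-05]), 'effort': array([ 2.13253911e-04, -5.10324311e+01, -4.65853431e-02, -2.37719661e+01,
        1.07075452e-02,  7.43727403e-03,  1.38029125e-05]), 'tcp_pos': array([0.21585232, 0.63895771, 0.24128503]), 'tcp_rot': array([3.14151792e+00, 1.92360321e-03, 1.24500407e+00]), 'wrist_force': array([-0.09875581, -0.54064738, -0.20451292]), 'torque': array([0.0279052 , 0.04413051, 0.00028792]), 'opening': 1.0016948899123885} 0.011
scene 471.0572028079733 [[ 0.78281795 -0.62213216  0.01215066]
 [-0.4037221  -0.52266177 -0.75088823]
 [ 0.4735024   0.5829033  -0.66031752]] [-0.36999404  0.27889772  1.09516575]
side 415.49042433209627 [[-0.0847042  -0.99613229 -0.02335954]
 [-0.54241587  0.06576362 -0.83753219]
 [ 0.83582906 -0.05827191 -0.54588842]] [0.03608461 0.37053371 1.03278833]
wrist 367.4835426016408 [[ 0.31901562  0.94774659 -0.00233172]
 [ 0.91359206 -0.30686264  0.26680493]
 [ 0.25214795 -0.08724518 -0.96374773]] [-0.67461897 -0.03624399  0.37901687]
```

View pics/scene0.png

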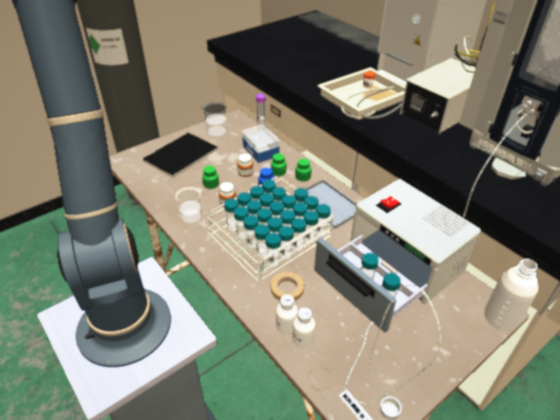

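View pics/side0.png

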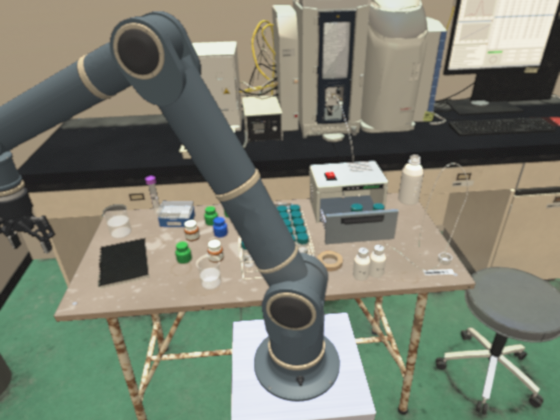

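View pics/wrist0.png

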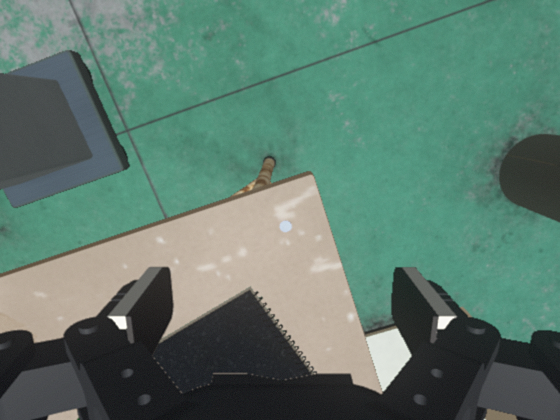

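```bash
cat > h.py <<'E'
import numpy as np, cv2, pickle
def load(n): return pickle.load(open(f'/tmp/{n}.pkl','rb'))
def P(f,u,v,z=None):
    d=f['range_z'][int(round(v)),int(round(u))] if z is None else None
    if z is None:
        c=np.array([(u-f['cx'])/f['fx']*d,(v-f['cy'])/f['fy']*d,d]); return f['R'].T@(c-f['t'])
    r=f['R'].T@np.array([(u-f['cx'])/f['fx'],(v-f['cy'])/f['fy'],1]); o=-f['R'].T@f['t']
    return o+r*(z-o[2])/r[2]
def cloud(f):
    h,w=f['range_z'].shape; v,u=np.mgrid[0:h,0:w]; d=f['range_z']
    c=np.stack([(u-f['cx'])/f['fx']*d,(v-f['cy'])/f['fy']*d,d],-1)
    return (c-f['t'])@f['R']
def proj(f,X):
    c=f['R']@np.asarray(X)+f['t']; return c[0]/c[2]*f['fx']+f['cx'],c[1]/c[2]*f['fy']+f['cy']
def crop(f,name,u0,v0,u1,v1,s):
    im=f['image'][v0:v1,u0:u1,::-1]; cv2.imwrite(f'pics/{name}.png',cv2.resize(im,None,fx=s,fy=s,interpolation=cv2.INTER_CUBIC))
E
python3 - <<'E'
from h import *
f=load('scene'); crop(f,'c1',180,140,380,280,4); crop(f,'c2',300,170,500,340,4)
g=load('side'); crop(g,'c3',90,150,440,310,2.2)
E
```

```text
(no output)
```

View pics/c1.png

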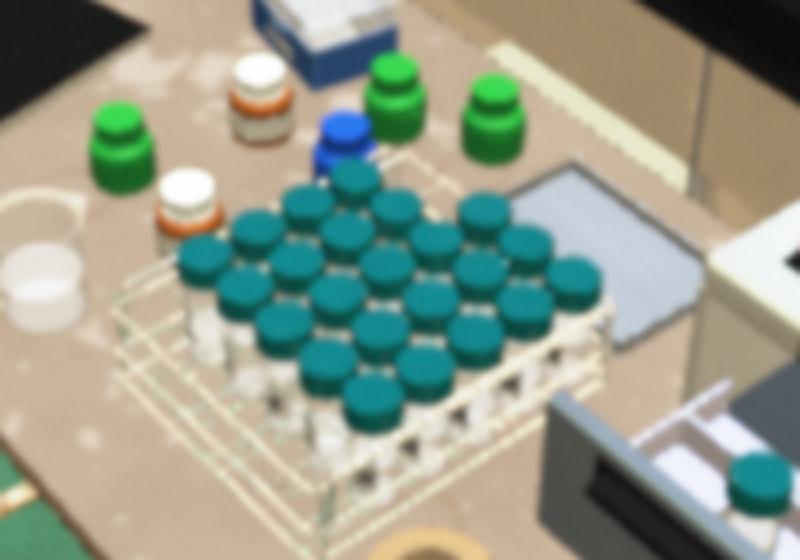

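View pics/c2.png

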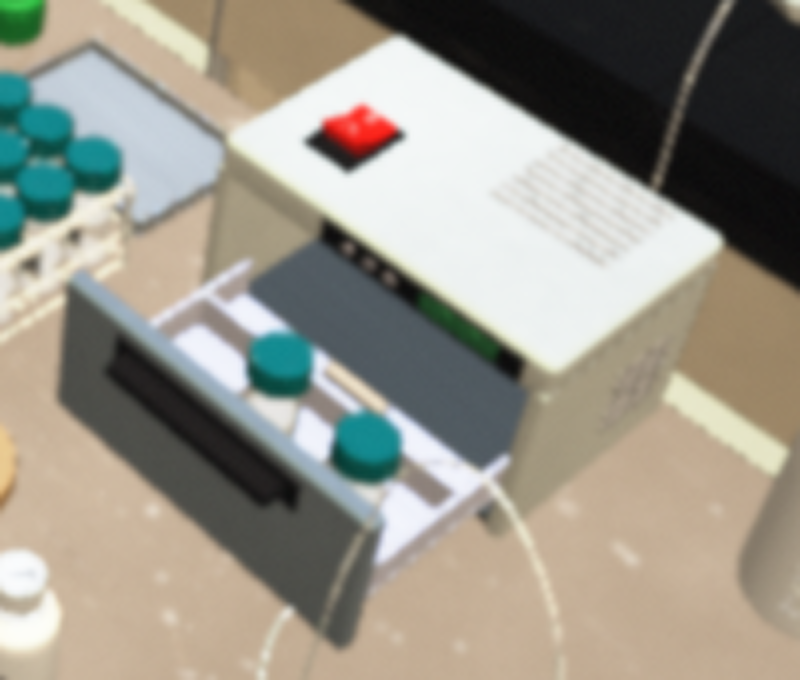

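View pics/c3.png

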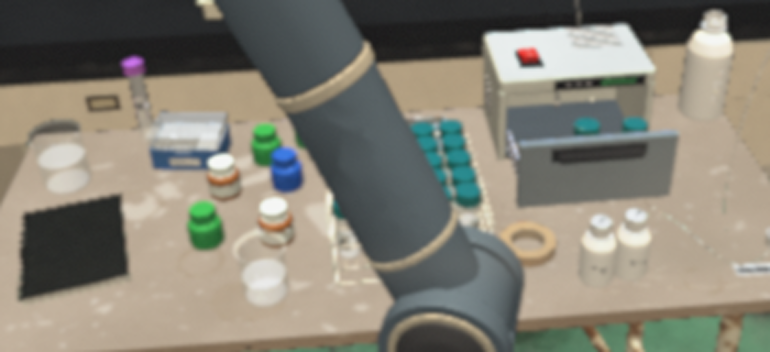

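Run:
```python
from h import *
np.set_printoptions(precision=4,suppress=True)
f=load('scene'); g=load('side')
def s(n,ff,u,v): print(n,P(ff,u,v))
# c2 crop: u=300+x/4, v=170+y/4 ; c1: 180+x/4,140+y/4
for n,x,y in [('tube1cap',280,352),('tube2cap',366,435),('warm FL',245,145),('warm FR',555,368),('warm BL',400,42),('warm BR',718,238),('panel L top',80,285),('panel R top',370,525),('rocker',362,125),('tray far',92,48),('tray R',222,145),('tray Near',140,222),('bar',200,425)]:
    s(n,f,300+x/4,170+y/4)
for n,x,y in [('jar1',258,75),('jar2',187,187),('grn1',118,120),('grn2',395,72),('grn3',493,90),('blue',345,130),('beaker',40,270),('rack near L cap',373,395),('rack far cap',355,175),('rack right cap',575,270),('rack left cap',205,252),('tipbox',345,40),('rack corner near',322,490),('rack cornerR',605,300),('rack corner L',120,310)]:
    s(n,f,180+x/4,140+y/4)
for n,x,y in [('jar1',222,163),('jar2',273,207),('rocker',528,54),('blue',285,158),('panelL',520,140),('panelR',672,135)]:
    s(n,g,90+x/2.2,150+y/2.2)
```

```text
tube1cap [ 0.5219 -0.2652  0.1104]
tube2cap [ 0.5126 -0.3404  0.1126]
warm FL [ 0.5964 -0.1556  0.157 ]
warm FR [ 0.5991 -0.3928  0.1559]
warm BL [ 0.7568 -0.1438  0.1547]
warm BR [ 0.7635 -0.3868  0.154 ]
panel L top [ 0.4571 -0.1593  0.122 ]
panel R top [ 0.3612 -0.4454  0.2619]
rocker [ 0.6549 -0.1974  0.1713]
tray far [0.7234 0.1128 0.0042]
tray R [ 0.5908 -0.1419  0.1505]
tray Near [ 0.6095 -0.0632  0.0125]
bar [ 0.4436 -0.2774  0.1125]
jar1 [0.554  0.3017 0.0615]
jar2 [0.4313 0.2169 0.0625]
grn1 [0.4335 0.3158 0.0638]
grn2 [0.642  0.238  0.0622]
grn3 [0.6849 0.1685 0.0657]
blue [0.5649 0.2015 0.0622]
beaker [0.2999 0.2027 0.0622]
rack near L cap [ 0.3866 -0.0656  0.0993]
rack far cap [0.5108 0.117  0.0983]
rack right cap [ 0.5612 -0.0597  0.1046]
rack left cap [0.3805 0.1132 0.0976]
tipbox [0.6529 0.3191 0.0439]
rack corner near [ 0.3279 -0.091   0.0738]
rack cornerR [ 0.5843 -0.068   0.0706]
rack corner L [0.3166 0.1228 0.0732]
jar1 [0.552  0.3059 0.0616]
jar2 [0.4257 0.2192 0.0629]
rocker [ 0.6339 -0.1925  0.1786]
blue [0.5533 0.2069 0.0623]
panelL [ 0.4645 -0.1516  0.1259]
panelR [ 0.4586 -0.3813  0.1207]
```

Run:
```python
from h import *
np.set_printoptions(precision=4,suppress=True)
f=load('scene');C=cloud(f)
# warmer top
m=(abs(C[...,2]-.157)<.006)&(C[...,0]>.5)&(C[...,0]<.85)&(C[...,1]<-.05)&(C[...,1]>-.5)
p=C[m][:,:2].astype(np.float32); print(len(p),cv2.minAreaRect(p), C[m][:,2].mean())
m=(abs(C[...,2]-.122)<.006)&(C[...,0]>.42)&(C[...,0]<.49)&(C[...,1]<-.1)&(C[...,1]>-.42)
p=C[m][:,:2].astype(np.float32); print(len(p),cv2.minAreaRect(p))
from plant import robot
for yaw in (np.pi/2,-np.pi/2):
  for p in ([.6,-.28,.36],[.65,-.2,.2],[.52,-.34,.12],[.66,.03,.12],[.43,.22,.1],[.55,.3,.08]):
    q=robot.inverse_kinematics(p,[np.pi,0,yaw]); print(yaw,p,q)
w=load('wrist'); Rt=np.array([.216,.639,.2413]); print(-w['R'].T@w['t']-Rt)
```

```text
4629 ((0.7001522779464722, -0.2658032774925232), (0.22628255188465118, 0.25726380944252014), 0.7245520949363708) 0.15993674161063717
705 ((0.4606573283672333, -0.2698797881603241), (0.019648529589176178, 0.24235300719738007), 0.8244085907936096)
1.5707963267948966 [0.6, -0.28, 0.36] [-0.2971  0.5483  1.0854  1.4453 -0.4839  1.436   2.3615]
1.5707963267948966 [0.65, -0.2, 0.2] [-0.1544  0.5624  0.586   1.5929 -0.3391  1.0896  2.0899]
1.5707963267948966 [0.52, -0.34, 0.12] [-0.0683  0.6452  0.8429  1.8182 -0.5858  0.9477  2.6028]
1.5707963267948966 [0.66, 0.03, 0.12] [-0.2569  0.567   0.2107  1.6946 -0.1445  0.8952  1.5831]
1.5707963267948966 [0.43, 0.22, 0.1] [-0.6101  0.3468  0.0602  2.1198 -0.0327  0.6758  1.0428]
1.5707963267948966 [0.55, 0.3, 0.08] [-0.5694  0.5636  0.0038  1.796  -0.0029  0.782   1.0066]
-1.5707963267948966 [0.6, -0.28, 0.36] [-0.2682  0.5217  1.0191  1.4439 -0.4436  1.4209 -0.8147]
-1.5707963267948966 [0.65, -0.2, 0.2] [-0.397   0.7175  1.0361  1.6068 -0.6522  1.2004 -0.7935]
-1.5707963267948966 [0.52, -0.34, 0.12] [-0.0298  0.6206  0.778   1.8162 -0.5351  0.928  -0.5835]
-1.5707963267948966 [0.66, 0.03, 0.12] [-0.557   0.6441  0.6639  1.7134 -0.4722  0.9499 -1.28  ]
-1.5707963267948966 [0.43, 0.22, 0.1] [-1.0392  0.3929  0.5942  2.1429 -0.3405  0.6969 -1.7866]
-1.5707963267948966 [0.55, 0.3, 0.08] [-0.9677  0.6254  0.5676  1.8207 -0.4429  0.8247 -1.7498]
[-0.0632  0.0223  0.1321]
```

Run:
```python
from h import *
np.set_printoptions(precision=4,suppress=True)
from plant import robot
s=robot.sense()
robot.move_straight([.2,.59,.42],vel=.25)
q=np.array(robot.sense()['joint_pos']); print(q)
# mid look over jars
q1=q.copy(); q1[0]=-.55; q1[2]=0;q1[4]=0; q1[6]=1.02; robot.move_joints(q1)
s=robot.sense();print(s['tcp_pos'],s['tcp_rot'],s['t'])
f=robot.grab_frame('wrist');pickle.dump(f,open('/tmp/w1.pkl','wb'));cv2.imwrite('pics/w1.png',f['image'][:,:,::-1])
q1[0]=.40; q1[6]=1.97; robot.move_joints(q1)
robot.goto([.56,-.26,.40],[np.pi,0,np.pi/2])
s=robot.sense();print(s['tcp_pos'],s['tcp_rot'],s['joint_pos'],s['t'])
f=robot.grab_frame('wrist');pickle.dump(f,open('/tmp/w2.pkl','wb'));cv2.imwrite('pics/w2.png',f['image'][:,:,::-1])
f=robot.grab_frame('scene');pickle.dump(f,open('/tmp/s2.pkl','wb'));cv2.imwrite('pics/s2.png',f['image'][:,:,::-1])
```

```text
[-1.2769  0.2914 -0.047   1.3977  0.0135  1.4553 -0.0785]
[0.5514 0.2906 0.4181] [-3.1383  0.001   1.5724] 2.7333
[ 0.5605 -0.2571  0.399 ] [-3.1394 -0.0019  1.576 ] [ 0.3727  0.2847 -0.0141  1.4487  0.003   1.4109  1.9347] 5.0833
```

View pics/w1.png

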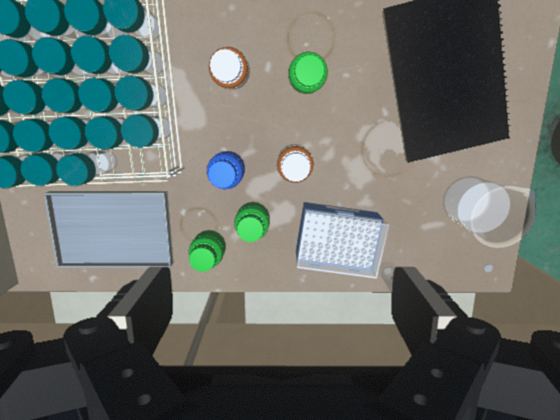

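View pics/w2.png

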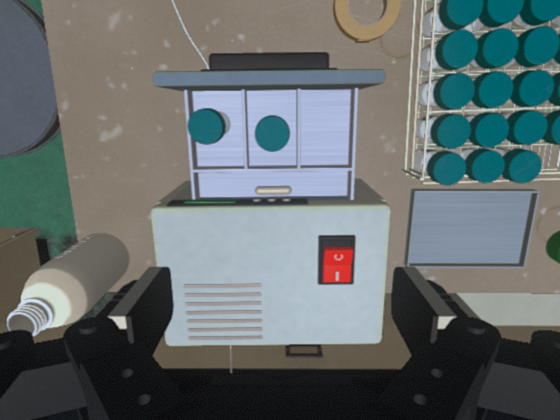

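Run:
```python
from h import *
np.set_printoptions(precision=4,suppress=True)
f=load('w2');C=cloud(f)
im=f['image'].astype(int); r,g,b=im[...,0],im[...,1],im[...,2]
lab=(g>r+40)&(b>r+40)
n,l,st,ct=cv2.connectedComponentsWithStats(lab.astype(np.uint8))
for i in range(1,n):
    if st[i,4]>300 and C[l==i][:,0].size:
        q=C[(l==i)&(C[...,2]>.10)]
        if len(q): 
            top=q[q[:,2]>np.median(q[:,2])-.004]
            print('cap',ct[i],st[i,4],len(top),(top.min(0)+top.max(0))/2,np.median(top,0))
# rocker
red=(r>150)&(g<80)&(b<80); q=C[red]; print('red',(q.min(0)+q.max(0))/2,q.min(0),q.max(0))
v,u=np.where(red);print(u.min(),u.max(),v.min(),v.max(),'frame/rocker centre',P(f,(u.min()+u.max())/2,(v.min()+v.max())/2,.173))
m=(abs(C[...,2]-.160)<.004)&(C[...,0]>.5)&(C[...,1]<-.1)&(C[...,1]>-.45)&(C[...,0]<.78)
p=C[m][:,:2].astype(np.float32);print('top',cv2.minAreaRect(p),C[m][:,2].mean())
for n,u,v,z in [('topFL',387,208,.157),('topFR',154,207,.157),('panel top FL',384,71,.125),('FR',154,73,.125),('panel back L',384,86,.125),('back R',154,86,.125),('wallL',354,89,.048),('wall12',298,130,.048),('wall23',244,130,.048),('wallR',191,130,.048),('bar L',329,55,.109),('barR',209,55,.109),
 ('tray1',412,190,.016),('tray2',536,190,.016),('tray3',526,267,.016),('tray4',406,267,.016)]:
    print(n,P(f,u,v,z),P(f,u,v))
f=load('w1');C=cloud(f)
for n,u,v,z in [('jar1',295,160,.062),('jar2',228,65,.062),('tray1',48,196,.016),('tray2',168,193,.016),('tray3',171,266,.016),('tray4',58,266,.016),('blue',225,165,.062),('rackR',177,178,.1)]:
    print(n,P(f,u,v,z),P(f,u,v))
m=(abs(C[...,2]-.062)<.004)&(f['image'].min(-1)>170)&(C[...,1]>.15)&(C[...,1]<.4)&(C[...,0]<.6)&(C[...,0]>.35)
n,l,st,ct=cv2.connectedComponentsWithStats(m.astype(np.uint8))
for i in range(1,n):
    if st[i,4]>100:
        q=C[l==i];print('jarcap',ct[i],st[i,4],(q.min(0)+q.max(0))/2,q.mean(0),np.ptp(q,0))
f=load('w2');crop(f,'c4',140,40,400,300,2.3)
```

```text
cap [501.4215  10.6606] 2460 1148 [ 0.438  -0.1102  0.3156] [ 0.3921 -0.0465  0.1007]
cap [520.3186  46.978 ] 2505 1151 [ 0.4506 -0.107   0.3156] [0.4262 0.0135 0.1007]
cap [459.6154  48.4272] 1079 292 [ 0.43   -0.0637  0.1012] [ 0.4293 -0.0633  0.1004]
cap [517.5714  88.7085] 2247 889 [ 0.4726 -0.1017  0.3156] [ 0.4702 -0.0064  0.1006]
cap [456.9646  90.499 ] 988 647 [ 0.4744 -0.1495  0.3156] [ 0.4729 -0.0612  0.1007]
cap [204.8785 126.1215] 938 938 [ 0.513  -0.309   0.3206] [ 0.5131 -0.3419  0.1126]
cap [529.6423 127.3722] 970 459 [ 0.5129 -0.1049  0.3156] [0.5135 0.0278 0.1007]
cap [453.6855 131.0642] 903 449 [ 0.5149 -0.1485  0.3156] [ 0.5175 -0.0592  0.1006]
cap [491.5844 129.8846] 936 414 [ 0.5142 -0.1267  0.3156] [ 0.516  -0.0164  0.1006]
cap [271.787 133.351] 906 906 [ 0.5167 -0.2673  0.3198] [ 0.5204 -0.2673  0.1119]
cap [487.7173 166.192 ] 849 539 [ 0.5354 -0.1258  0.3156] [ 0.5578 -0.014   0.1008]
cap [524.1484 166.5353] 822 505 [ 0.5353 -0.1042  0.3156] [0.5572 0.0296 0.1007]
cap [449.1481 168.7015] 824 434 [ 0.5368 -0.1483  0.3156] [ 0.5614 -0.0579  0.1006]
red [ 0.5833 
[... 1120 characters left out ...]
.1282 -0.0001]
tray4 [ 0.7248 -0.0661  0.016 ] [ 0.5506 -0.2105  0.405 ]
jar1 [0.5502 0.3084 0.062 ] [0.5502 0.3084 0.0623]
jar2 [0.4323 0.2236 0.062 ] [0.4322 0.2235 0.0615]
tray1 [ 0.6112 -0.0583  0.016 ] [ 0.6124 -0.0616  0.0109]
tray2 [0.606  0.1214 0.016 ] [0.6096 0.1165 0.0004]
tray3 [0.7237 0.1169 0.016 ] [ 0.7311  0.1115 -0.0005]
tray4 [ 0.7243 -0.0612  0.016 ] [ 0.7237 -0.0603  0.0173]
blue [0.5571 0.2151 0.062 ] [0.557  0.2153 0.063 ]
rackR [0.5679 0.1608 0.1   ] [0.5861 0.1322 0.0011]
jarcap [224.7845  64.9198] 761 [0.4323 0.2195 0.0622] [0.4323 0.2196 0.0624] [0.0377 0.0374 0.0075]
jarcap [295.3673 166.7443] 618 [0.5599 0.3086 0.0617] [0.5592 0.309  0.0622] [0.0356 0.0377 0.0067]
```

View pics/c4.png

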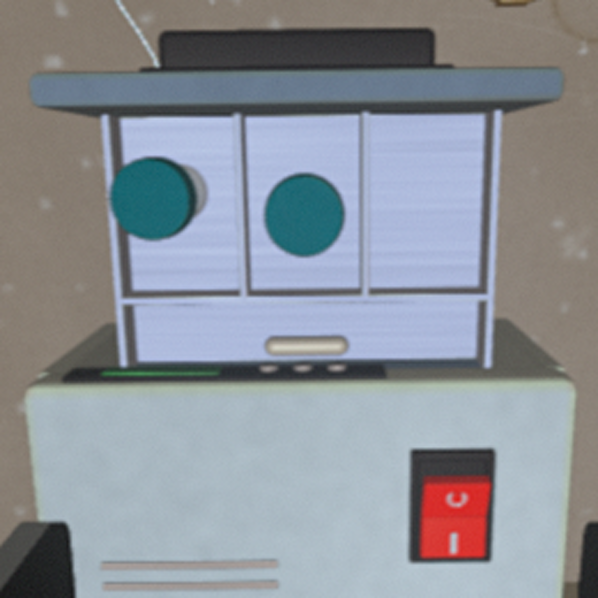

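Run:
```python
from h import *
np.set_printoptions(precision=4,suppress=True)
f=load('w2')
for v,z in [(234.8,.166),(284.3,.166),(248.5,.178),(282.5,.168)]: print(P(f,336.5,v,z),P(f,336.5,v))
for v in range(236,286,3): print(v,P(f,337,v),f['image'][v,337])
g=load('s2');crop(g,'c5',360,180,420,225,12)
```

```text
[ 0.6214 -0.1983  0.166 ] [ 0.6223 -0.1979  0.1635]
[ 0.6785 -0.1957  0.166 ] [ 0.6816 -0.1946  0.1598]
[ 0.6321 -0.1996  0.178 ] [ 0.6326 -0.1993  0.1766]
[ 0.6754 -0.1961  0.168 ] [ 0.6764 -0.1958  0.1659]
236 [ 0.6231 -0.1976  0.1651] [49 49 52]
239 [ 0.6261 -0.1976  0.1661] [54 55 58]
242 [ 0.631  -0.1967  0.1618] [61 60 61]
245 [ 0.6345 -0.1965  0.1616] [55 56 59]
248 [ 0.6319 -0.1989  0.1771] [131  43  46]
251 [ 0.6335 -0.1995  0.1815] [214  50  47]
254 [ 0.6379 -0.1988  0.1785] [197  64  64]
257 [ 0.6417 -0.1985  0.1776] [218  61  58]
260 [ 0.6464 -0.1978  0.1743] [209  96  99]
263 [ 0.6503 -0.1975  0.1732] [214  41  42]
266 [ 0.6542 -0.1972  0.1721] [215  57  51]
269 [ 0.658  -0.1969  0.1713] [218  54  49]
272 [ 0.6613 -0.1968  0.1717] [183 181 189]
275 [ 0.6648 -0.1966  0.1716] [187 189 196]
278 [ 0.6678 -0.1966  0.1725] [187 193 203]
281 [ 0.6715 -0.1964  0.1722] [205  75  75]
284 [ 0.6811 -0.1942  0.1601] [117 131 137]
```

View pics/c5.png

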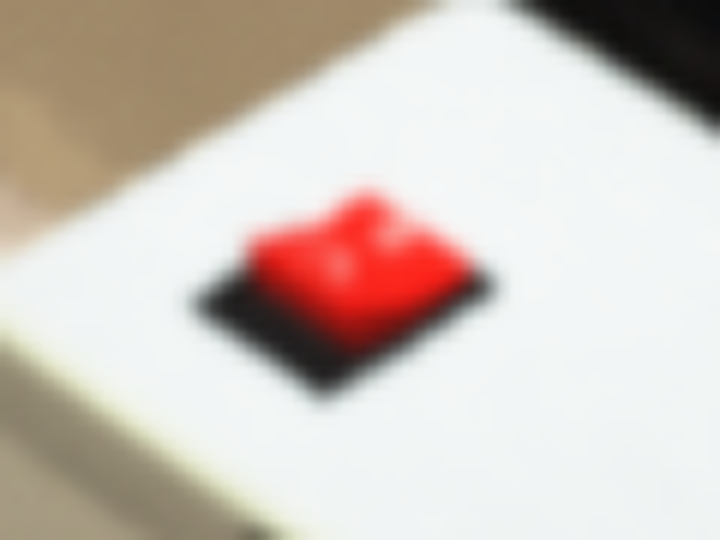

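```bash
cat > press.py <<'E'
from h import *
from plant import robot
np.set_printoptions(precision=4,suppress=True)
def press(x,y,tag):
    robot.grip(0.0,strength=20)
    robot.goto([x,y,.25],[np.pi,0,np.pi/2])
    robot.move_straight([x,y,.200],vel=.1)
    c=robot.move_straight([x,y,.181],vel=.02,contact_N=14)
    s=robot.sense();print('contact',c,s['tcp_pos'],s['wrist_force'])
    robot.sleep(.2)
    robot.move_straight([x,y,.25],vel=.1)
    f=robot.grab_frame('scene');pickle.dump(f,open(f'/tmp/{tag}.pkl','wb'))
    robot.goto([.56,-.26,.40],[np.pi,0,np.pi/2])
    f=robot.grab_frame('wrist');pickle.dump(f,open(f'/tmp/{tag}w.pkl','wb'))
    crop(f,tag,300,220,380,300,6)
    print(robot.sense()['t'])
    for v in range(236,286,4): print(v,P(f,337,v)[[0,2]],f['image'][v,337])
E
python3 -c "
from press import *
press(.634,-.198,'off')"
```

```text
contact True [ 0.634  -0.198   0.1831] [0.3182 0.1642 3.2125]
10.1167
236 [0.6228 0.1644] [55 54 59]
240 [0.6269 0.1653] [64 64 66]
244 [0.6291 0.1715] [217  57  53]
248 [0.6333 0.1721] [233 108 110]
252 [0.6372 0.1734] [216 190 199]
256 [0.6422 0.1721] [235  56  48]
260 [0.6471 0.1713] [236  58  53]
264 [0.6512 0.1723] [237  58  52]
268 [0.6549 0.1742] [236  57  54]
272 [0.6587 0.1759] [236  54  47]
276 [0.6622 0.1782] [237  56  49]
280 [0.6657 0.1802] [238  57  50]
284 [0.6769 0.1671] [120 135 142]
```

View pics/off.png

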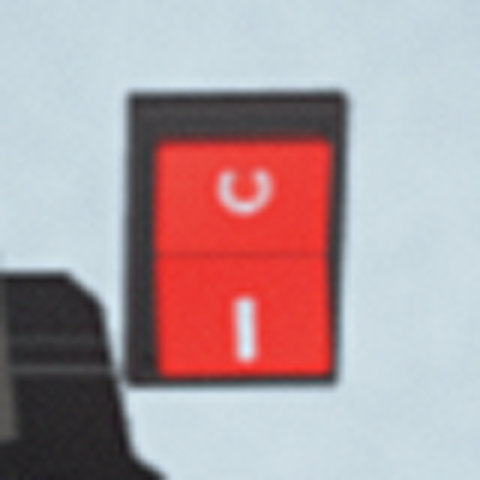

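```bash
cat > mv.py <<'E'
from h import *
from plant import robot
np.set_printoptions(precision=4,suppress=True)
D=[np.pi,0,np.pi/2]
def pick(x,y,zt,op=.7,zh=.29,N=45):
    robot.goto([x,y,zh],D); robot.grip(op)
    c=robot.move_straight([x,y,zt+.03],vel=.2)
    c=robot.move_straight([x,y,zt],vel=.06,contact_N=8)
    s=robot.sense();print('down',c,s['tcp_pos'],s['opening'])
    robot.grip(0.0,strength=N)
    s=robot.sense();print('grip',s['opening'],s['wrist_force'])
    robot.move_straight([x,y,zt+.02],vel=.06)
    robot.move_straight([x,y,zh],vel=.2)
    s=robot.sense();print('lift',s['opening'],s['tcp_pos'],s['t'])
def place(x,y,zt,op=.7,zh=.29,eps=.004):
    s=robot.sense()['tcp_pos']
    robot.move_straight([x,y,zh],vel=.25)
    robot.move_straight([x,y,zt+.025],vel=.2)
    c=robot.move_straight([x,y,zt-eps],vel=.025,contact_N=3)
    s=robot.sense();print('placed',c,s['tcp_pos'],s['wrist_force'],s['opening'])
    z=s['tcp_pos'][2]
    robot.grip(op); robot.sleep(.1)
    robot.move_straight([x,y,z+.03],vel=.06); robot.move_straight([x,y,zh],vel=.25)
    print(robot.sense()['t'])
def snap(n,tag):
    f=robot.grab_frame(n);pickle.dump(f,open(f'/tmp/{tag}.pkl','wb'));cv2.imwrite(f'pics/{tag}.png',f['image'][:,:,::-1]);return f
E
python3 -c "
from mv import *
pick(.514,-.342,.092)
snap('wrist','t2w');snap('scene','t2s')"
```

```text
down False [ 0.514  -0.342   0.0918] 0.697189469513259
grip 0.46250715010881743 [0.268  0.2809 0.8726]
lift 0.4562120009249641 [ 0.5133 -0.3416  0.2885] 14.825
```

View pics/t2w.png

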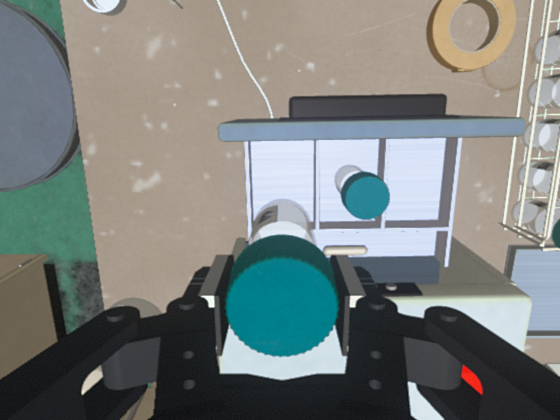

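View pics/t2s.png

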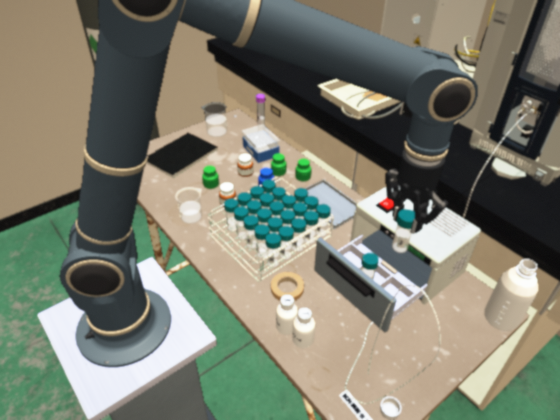

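```bash
python3 -c "
from mv import *
place(.675,-.015,.077)
f=snap('wrist','p2w')
"
```

```text
placed True [ 0.6749 -0.015   0.0776] [-0.2249  0.2593  4.4692] 0.4655495669600746
20.5083
```

View pics/p2w.png

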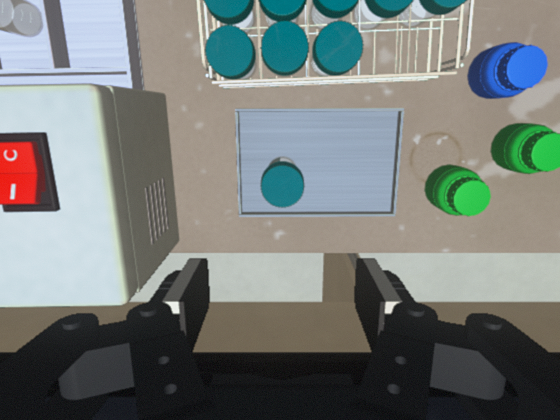

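```bash
python3 -c "
from mv import *
pick(.520,-.268,.092)
place(.672,.065,.077)
f=snap('wrist','p1w')
robot.goto([.52,.2,.40],D)
f=snap('wrist','j0');C=cloud(f)
m=(abs(C[...,2]-.062)<.005)&(f['image'].min(-1)>150)&(C[...,1]>.1)&(C[...,1]<.45)&(C[...,0]<.65)&(C[...,0]>.3)
n,l,st,ct=cv2.connectedComponentsWithStats(m.astype(np.uint8))
for i in range(1,n):
    if st[i,4]>100:
        q=C[l==i];print('jarcap',ct[i],st[i,4],(q.min(0)+q.max(0))/2,q.mean(0),np.ptp(q,0))
"
```

```text
down False [ 0.52   -0.268   0.0918] 0.698897472325281
grip 0.4611715073417599 [-0.5121  0.115   2.8409]
lift 0.46445590284136795 [ 0.5192 -0.2677  0.2885] 25.3917
placed True [0.6719 0.065  0.0776] [-0.8536 -0.4438  4.6314] 0.4624983336394256
30.9833
jarcap [299.1064  89.3267] 799 [0.4323 0.2194 0.0614] [0.4321 0.2194 0.0622] [0.0384 0.0391 0.0071]
jarcap [361.6966 168.1532] 679 [0.5288 0.3009 0.0615] [0.5285 0.3007 0.0621] [0.0388 0.0374 0.0089]
jarcap [408.4622 249.1494] 1004 [0.6358 0.3786 0.062 ] [0.6381 0.3694 0.0656] [0.0283 0.1183 0.0099]
```

View pics/p1w.png

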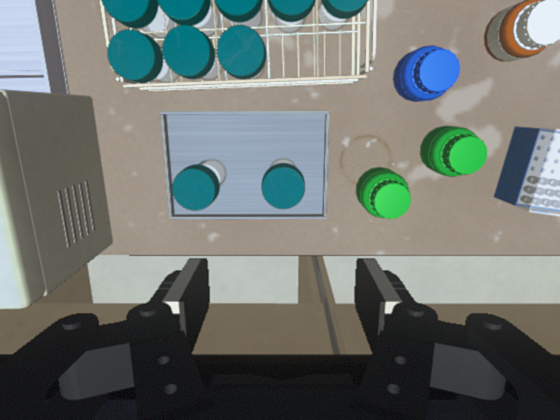

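View pics/j0.png

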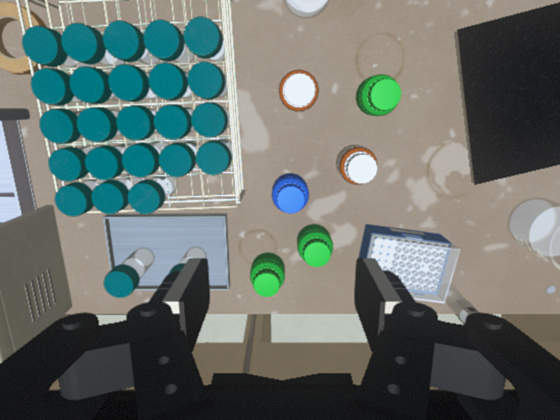

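```bash
python3 -c "
from mv import *
f=load('j0')
for z in (.105,.07,.0): print(P(f,238,95,z))
pick(.5287,.3008,.057,op=.66,zh=.29)
f=snap('wrist','jg1')
place(.521,-.340,.075+.001,op=.66)
f=snap('wrist','jp1')
"
```

```text
[0.44  0.15  0.105]
[0.4388 0.1459 0.07  ]
[0.4364 0.1378 0.    ]
down False [0.5287 0.3008 0.0567] 0.6604234678584944
grip 0.42584253776178005 [1.2455 0.2414 2.2325]
lift 0.42483635811781306 [0.5281 0.3003 0.2885] 36.6917
placed True [ 0.5209 -0.3398  0.0756] [-0.3806  0.482   4.5538] 0.42429592590397136
43.4667
```

View pics/jg1.png

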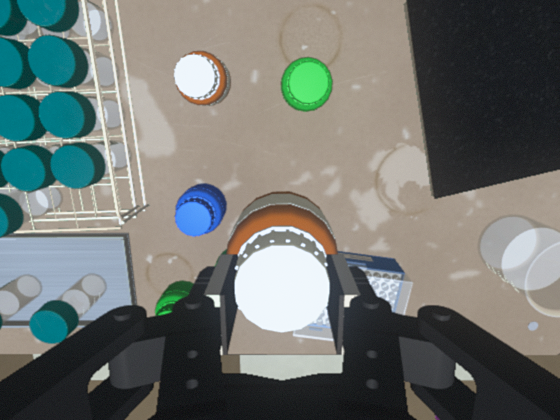

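View pics/jp1.png

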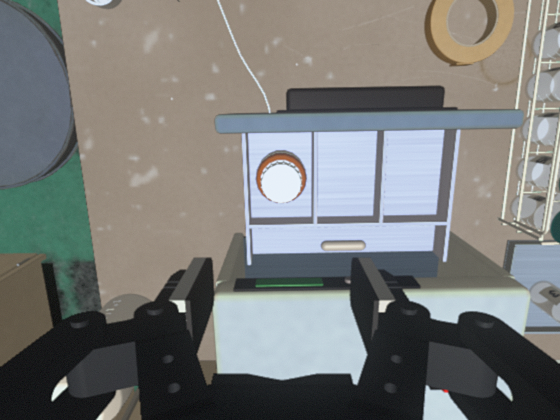

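```bash
python3 -c "
from mv import *
robot.goto([.46,.2,.40],D)
f=snap('wrist','j2');C=cloud(f)
m=(abs(C[...,2]-.062)<.005)&(f['image'].min(-1)>150)&(C[...,1]>.1)&(C[...,1]<.45)&(C[...,0]<.58)&(C[...,0]>.3)
n,l,st,ct=cv2.connectedComponentsWithStats(m.astype(np.uint8))
for i in range(1,n):
    if st[i,4]>100:
        q=C[l==i];print('jarcap',ct[i],st[i,4],(q.min(0)+q.max(0))/2,q.mean(0),np.ptp(q,0))
"
```

```text
jarcap [297.8272 139.243 ] 712 [0.432  0.2198 0.0611] [0.4319 0.2194 0.0622] [0.0376 0.0381 0.007 ]
```

View pics/j2.png

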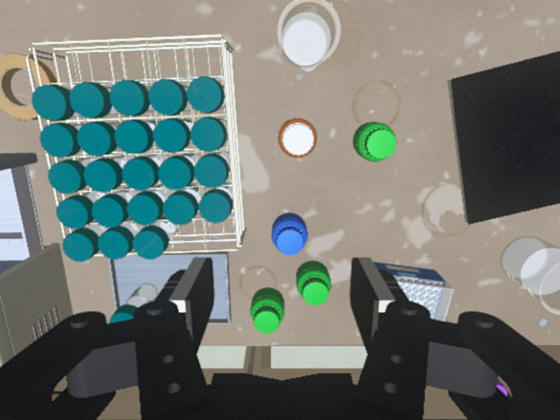

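```bash
python3 -c "
from mv import *
pick(.432,.2195,.057,op=.66,zh=.29)
place(.521,-.201,.076,op=.66)
robot.goto([.54,-.25,.38],D)
f=snap('wrist','jp2')
"
```

```text
down False [0.4319 0.2196 0.0568] 0.6633168116983512
grip 0.42414596018051254 [-0.6079  0.1749  3.5891]
lift 0.42556283235114734 [0.4313 0.219  0.2887] 50.1417
placed True [ 0.521  -0.201   0.0755] [-0.3025  0.4744  3.8321] 0.4238682152751199
56.025
```

View pics/jp2.png

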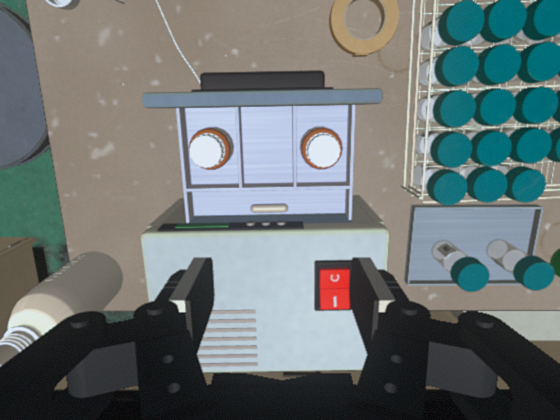

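```bash
python3 -c "
from mv import *
g=load('s2')
for u,v in [(286,302),(304,315),(287,282),(287,328),(304,340)]: print(P(g,u,v))
f=load('jp2')
for u,v,z in [(323,74,.109),(202,76,.109),(382,92,.125),(143,96,.125),(382,102,.125),(143,104,.125)]: print(P(f,u,v,z))
print(robot.inverse_kinematics([.41,-.27,.104],D))
"
```

```text
[ 0.2903 -0.2367  0.0998]
[ 0.2997 -0.2863  0.0989]
[ 0.3795 -0.1319  0.0006]
[ 0.2814 -0.2531  0.029 ]
[ 0.2881 -0.3039  0.0368]
[ 0.4387 -0.207   0.109 ]
[ 0.4407 -0.3317  0.109 ]
[ 0.4571 -0.1492  0.125 ]
[ 0.461  -0.3887  0.125 ]
[ 0.4667 -0.1485  0.125 ]
[ 0.4687 -0.3895  0.125 ]
[ 0.4695  0.351   0.0326  2.0983 -0.0175  0.6925  2.0844]
```

```bash
python3 -c "
from mv import *
robot.grip(0.0,strength=20)
robot.goto([.41,-.269,.28],D)
robot.move_straight([.41,-.269,.104],vel=.15,contact_N=8)
c=robot.move_straight([.45,-.269,.104],vel=.03,contact_N=1.2)
s=robot.sense();print(c,s['tcp_pos'],s['wrist_force'])
x0=s['tcp_pos'][0]
c=robot.move_straight([x0+.095,-.269,.104],vel=.07,contact_N=15)
s=robot.sense();print(c,s['tcp_pos'],s['wrist_force'],s['t'])
snap('wrist','dr1');snap('scene','dr1s')
"
```

```text
True [ 0.4247 -0.2687  0.1036] [ 0.803  -0.471  -0.2344]
False [ 0.52   -0.2696  0.1044] [-0.3367 -0.4724 -0.5869] 61.3667
```

View pics/dr1.png

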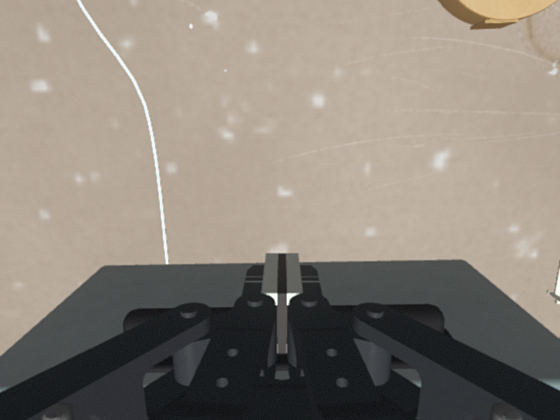

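View pics/dr1s.png

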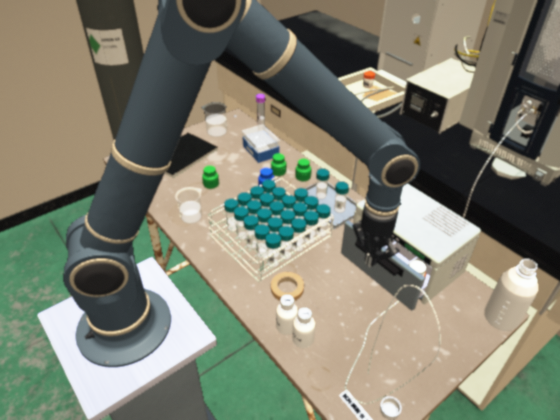

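```bash
python3 -c "
from mv import *
x=.52
while x<.568:
    x+=.004
    c=robot.move_straight([x,-.269,.104],vel=.03,contact_N=20)
    s=robot.sense();print(round(x,3),c,s['tcp_pos'],s['wrist_force'])
    if c or s['wrist_force'][0]<-16: break
"
```

```text
0.524 False [ 0.5245 -0.2691  0.1041] [ 0.5689  0.5191 -0.1255]
0.528 False [ 0.5285 -0.2689  0.104 ] [ 0.0448 -0.1951  0.178 ]
0.532 False [ 0.5323 -0.2689  0.1039] [-0.9675  0.0866  0.1098]
0.536 False [ 0.5337 -0.2689  0.1038] [-6.147   1.0444  4.1809]
0.54 False [ 0.5377 -0.2688  0.1036] [-4.1331 -0.0823  3.2896]
0.544 False [ 0.5446 -0.269   0.1041] [-0.0589  0.1738 -1.2727]
0.548 False [ 0.5459 -0.269   0.1039] [-7.784   1.3306  4.4652]
0.552 False [ 0.546  -0.2691  0.1036] [-14.7764   2.3369  10.9576]
0.556 False [ 0.5461 -0.2691  0.1035] [-23.7373   4.8099  18.9901]
```

```bash
python3 -c "
from mv import *
from press import press
robot.move_straight([.50,-.269,.104],vel=.06)
robot.move_straight([.50,-.269,.28],vel=.2)
press(.664,-.197,'on')
cv2.imwrite('pics/onw.png',load('onw')['image'][:,:,::-1])
snap('scene','ons')
"
```

```text
contact False [ 0.6639 -0.1969  0.183 ] [-3.0824  0.9551 10.6339]
70.8
236 [0.6229 0.1647] [57 55 58]
240 [0.6271 0.1655] [68 67 68]
244 [0.6335 0.1606] [72 72 74]
248 [0.632  0.1761] [160  52  52]
252 [0.6348 0.1802] [244  48  45]
256 [0.6401 0.1778] [225 186 193]
260 [0.6458 0.1749] [243  50  50]
264 [0.6506 0.1744] [237  51  46]
268 [0.6561 0.1723] [244  68  59]
272 [0.6602 0.1732] [242  69  63]
276 [0.6651 0.1727] [242  71  69]
280 [0.6699 0.1724] [246  68  63]
284 [0.6785 0.1645] [145 162 171]
```

View pics/onw.png

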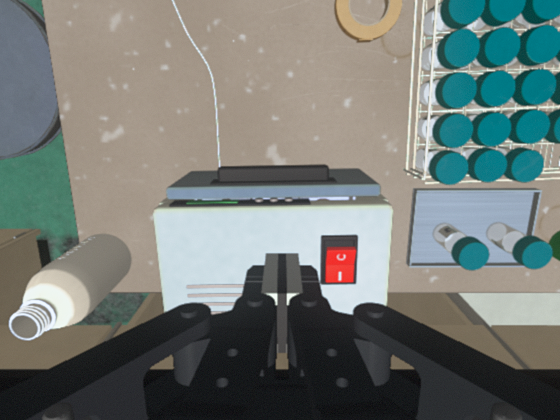

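View pics/ons.png

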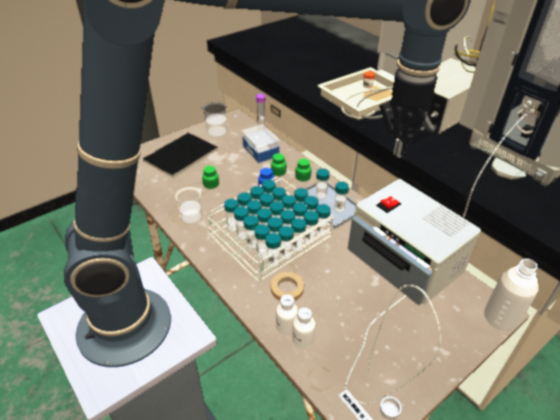

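```bash
python3 -c "
from mv import *
f=load('onw')
for u,v,z in [(380,184,.125),(168,186,.125),(380,196,.125),(329,167,.109),(219,167,.109)]: print(P(f,u,v,z),P(f,u,v))
robot.goto([.45,-.1,.45],D)
f=snap('side','fs');crop(f,'fsc',300,150,420,260,6)
g=snap('scene','fsn');crop(g,'fsd',330,180,490,310,5)
w=snap('wrist','fw')
print(robot.sense()['t'],robot.sense()['wrist_force'])
"
```

```text
[ 0.5751 -0.1473  0.125 ] [ 0.6004 -0.1127 -0.0011]
[ 0.578  -0.3855  0.125 ] [ 0.604  -0.4248 -0.0006]
[ 0.5889 -0.1463  0.125 ] [ 0.5898 -0.1453  0.1214]
[ 0.5585 -0.2032  0.109 ] [ 0.5752 -0.1889  0.0004]
[ 0.5588 -0.33    0.109 ] [ 0.5591 -0.3302  0.1075]
71.8167 [-0.8422 -0.8661 -0.1532]
```

View pics/fsc.png

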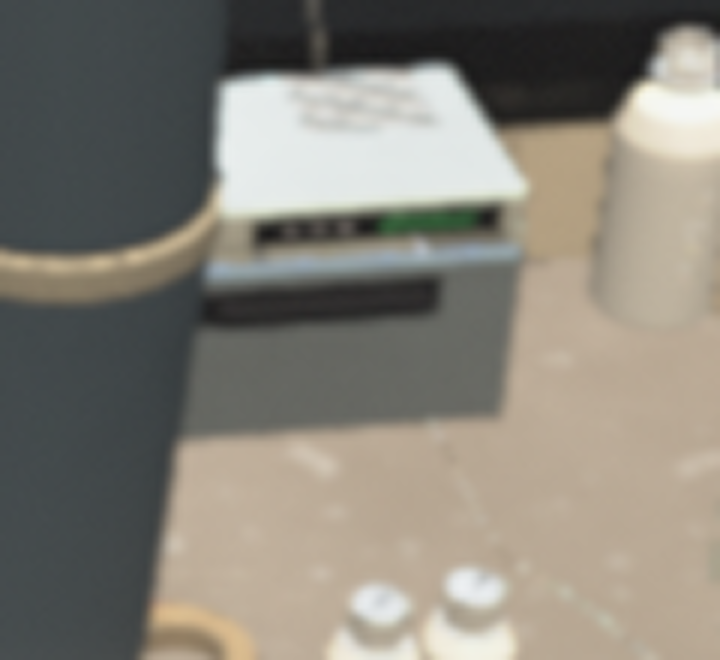

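View pics/fsd.png

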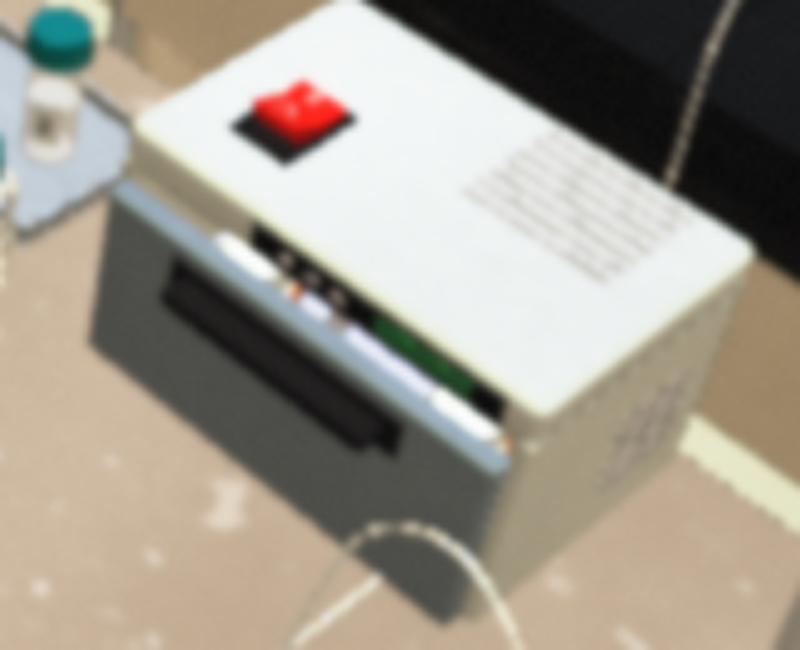

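View pics/fw.png

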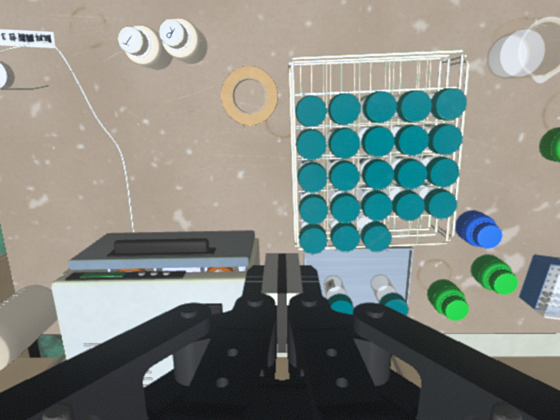

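```bash
python3 -c "
from mv import *
g=load('fsn');C=cloud(g)
for u,v in [(376,228),(378,230),(381,232),(388,237),(400,246),(420,260),(424,263),(428,266),(430,269)]: print(u,v,P(g,u,v),g['image'][v,u])
w=load('fw');crop(w,'fwc',50,220,270,300,3.6)
for u,v in [(130,266),(140,267),(215,265),(225,265),(180,266)]: print(u,v,P(w,u,v),w['image'][v,u])
"
```

```text
376 228 [ 0.6335 -0.1856  0.082 ] [243 245 241]
378 230 [-0.1163 -0.7228  0.9371] [249 251 249]
381 232 [ 0.6334 -0.2034  0.0813] [247 249 247]
388 237 [ 0.6504 -0.2162  0.0626] [205 177 151]
400 246 [ 0.6889 -0.2339  0.0186] [212 215 231]
420 260 [ 0.6393 -0.3274  0.0779] [243 245 243]
424 263 [ 0.6362 -0.3413  0.0815] [243 245 244]
428 266 [ 0.6368 -0.3531  0.0807] [232 233 228]
430 269 [ 0.6444 -0.3567  0.0676] [204 191 174]
130 266 [ 0.5881 -0.3053  0.1245] [135 161 187]
140 267 [ 0.5898 -0.2923  0.124 ] [137 159 180]
215 265 [ 0.5864 -0.1908  0.1253] [139 165 191]
225 265 [ 0.5864 -0.1773  0.1253] [137 162 188]
180 266 [ 0.5884 -0.2383  0.1239] [140 163 186]
```

View pics/fwc.png

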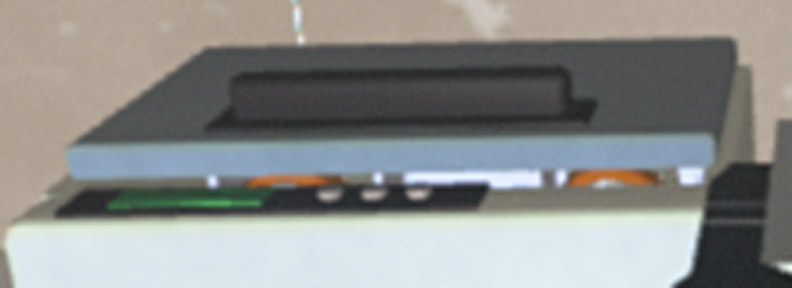

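```bash
python3 -c "
from mv import *
w=load('onw');C=cloud(w)
for u,v in [(470,252),(529,250)]: print(P(w,u,v))
print(robot.close_job(), robot.sense()['t'])
"
```

```text
[ 0.6684 -0.0187  0.0957]
[0.6652 0.0551 0.0965]
the job is handed in; nothing more can be done
the job is handed in; nothing more can be done
```

The job is done and handed in at about 72 s of the 210 s allowed. `close_job` gives no verdict, so what follows rests on my own checks.

- **Rocker:** I pressed it off before touching any tube or jar, and the wrist camera showed the rear half raised. After the drawer was home I pressed it on again, and the last pictures show the front half raised (on).
- **Tubes:** two were present, in the middle and right compartments. Both now stand on the steel tray, with cap tops measured 96 mm above the table (97 mm expected).
- **Jars:** two were present, and I put one in the left compartment and one in the right. One had been knocked about 30 mm aside before I reached it, so I measured it again before gripping. Through the gap above the closed drawer, both caps read 81–82 mm above the table (80 mm expected), so they stand upright.
- **Drawer:** I pushed it at 0.07 m/s, then 0.03 m/s near the catch. The force showed the catch at about 6 N, then the snap, then a hard stop. Bar travel was 120–121 mm, within the stated 118–130 mm opening. I judged it home from the catch and the hard stop, since the joint cannot be read directly.
- **Bystanders:** I did not touch the beaker, tip box or tape roll, and they look unmoved in the pictures. I did not measure their positions again.

Nothing failed. The one disagreement was the second rocker press, which ended at its full depth on 10.6 N rather than the 14 N contact stop I had set. The rocker had switched on all the same.

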